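Offer the clock door up to its hinges and hold it for the pins

ROBOT

A 6-joint arm with a two-finger parallel gripper is mounted at the origin on a cart in front of the work surface, level with it; the furniture and walls round the work are solid. World frame = base frame: x ahead of the robot, y to its left, z up, the work surface at z = 0. Lengths are in m, angles in rad, forces in N, time in s.
With the tool pointing down it reaches from about 0.275 to 0.75 m from the base axis. Payload 10.2 kg.
Tool frame: the origin (TCP) lies between the finger pads; the fingertips stand 17 mm ahead of it and the grasp point (between the pads) lies 2 mm behind it; x points along the fingers, y is the direction in which the jaws open and shut, and the axes are right-handed (so a half turn about x gives the same grasp; the last joint's range is limited). The gripper opens to 85 mm and grips with 20 to 120 N. Pads are 22 mm wide; open, the fingers measure 114 mm over their backs; the gripper's body (76 mm by 85 mm) begins 54 mm behind the grasp point. The pads swing forward as they close: fully open they stand 13 mm farther back than shut.
Start: joints at [1.067, 0.313, 1.498, -0, 1.331, -0.223], TCP at [0.146, 0.504, 0.223] pointing down, gripper open.
Joint ranges: [-2.94, 2.94], [-0.97, 2.17], [0.19, 2.56], [-1.23, 4.37], [0.02, 3.11], [-2.88, 2.88]. Speed limits (rad/s): [2.39, 2.39, 3.01, 3.14, 3.14, 3.14].

INTERFACE

Orientations are given as a 3x3 rotation matrix whose columns are the frame's x, y, z axes.
In Python, from rig import move_to, servo_line, goto_joints, set_gripper, sleep, solve_ik, get_state, camera, camera_info, PlanningError, hand_in, look_for gives the robot as it stands. The module is installed in compiled form; this text tells all that it offers. Calls block until the motion is done:
- move_to(position, orientation): joint-space move of the TCP to a pose.
- servo_line(position, rate=0.15, attitude=None): straight line of the TCP; attitude=None keeps the orientation; rate is the mean speed in m/s.
- goto_joints(angles): joint-space move.
- set_gripper(opening, force=None): finger opening in m; force is the grip in N (None keeps the last); returns when the fingers have stopped.
- sleep(seconds).
- solve_ik(position, orientation): joint angles nearest the present ones, or None.
- get_state(): the state.
- camera(name): name is "side" or "top" or "wrist"; returns (picture, depth): 400x640x3 uint8, red, green, blue; 400x640 float32, m along the optical axis (not along the pixel's ray), 0 where there is no reading.
- camera_info(name): a dict with "vertical_fov" (degrees; the focal length in pixels is half the picture's height over the tangent of half this angle, whatever the lens; pixels are square), "cx", "cy" (the principal point, pixels), "k1" (the pictures are not rectified: a ray, as slopes to the right and down, at radius r is drawn at 1 + k1 r^2 times it, then the intrinsics apply), "R" (3x3) and "t" (3): a world point X has camera coordinates R X + t; the wrist camera has in their place "mount" (4x4, takes a point from camera to tool coordinates, whose origin is the TCP and whose axes are the tool frame's). Camera axes: x right, y down, z forward; pixel columns grow to the right and rows downward; lengths in m; the calibration is good to about 2 mm. A picture is of the moment at which its call begins: read the wrist's pose just before it. camera_info takes no time and is no camera call.
A pose or a line that the arm cannot do raises PlanningError and nothing moves.
- hand_in(): hands the job in, once; it reports no verdict.
Trained networks look in the newest picture that a camera, given by its name, has taken for a name from the list of things; names that differ only in an ending like _2 or _b are one class to them, and where a whole thing is asked for, a point or a joint stands for the part that bears it (a point fixed in the world has none). Each returns a list of dicts, best first, with "p" (0 to 1); they miss things now and then, are a little off and sometimes report something else, mostly with a low value. They report only what shows in the picture. A call takes as long as a camera call. They do not tell look-alikes from the thing itself.
- look_for(thing, camera): "bbox" ([left, top, width, height] in pixels, round what is visible of it).
The state is a dict: "t": time; "qpos": joint angles; "joint_velocities": joint speeds; "joint_efforts": joint torques, N m; "position": TCP position; "eef_rot": TCP orientation; "wrist_force": force on the tool from outside, world axes, zero at the start; "moment": the same for the moment, N m; "finger_gap": finger opening in m.
Only numpy, scipy, OpenCV 4.12 (cv2) and the standard library are available. Lean on these libraries where they do the work, as an engineer would, in place of code of your own. Each camera call takes 0.05 s, during which the arm holds its last target. There are 200 camera calls.

TASK

Lift the little glazed door out of its grooved stand and offer it up to the wooden clock case, standing wide open (square to the dial), so that its two brass hinge knuckles slip in from the front between the case's knuckles, under the upper ones and the cornice, and the pin holes line up. Finish while still holding it there in the gripper, carrying its weight and not resting or leaning on the case, so that the hinge pins can be dropped in. Do not force the hinges, and leave the pin block, hammer, tin and screwdriver where they are.

Things in the scene. Friction and masses are not known exactly. Their poses are not given: they have to be found in the camera images.
- clock_case: Small brown wooden mantel clock case, door off, white round dial; fixed. Origin under its middle, on the bench; x from the open front to the back, y to its left side (seen facing the case), z up. Box x -40 to 40, y -61 to 61 mm. Plinth (z 6 to 20) and cornice (z 152 to 170) stick out 10 to 14 mm past front and sides. Two brass hinges at the left front edge.
- case_bore_lower (a point): Middle of the case's lower hinge, on its pin axis (case frame x -40, y 68.5, z 54 mm; axes as the case's). A fixed knuckle above and one below: upright tubes, 12 mm outside, bore 7.5, 14 mm tall, with an 18 mm high gap between them, centred here, open to the front and left. The leaf behind stops a door knuckle pushed in 1.5 mm too far; the case's side is 1.5 mm beside it.
- case_bore_upper (a point): The same for the case's upper hinge, z 118 mm. All fixed knuckles fill z 31 to 45, 63 to 77, 95 to 109 and 127 to 141 mm.
- door: Brown glazed wooden door, 122 long, 12 thick, 120 mm high, about 0.36 kg, upright on edge in the stand. Origin under the middle of its lower edge; x along it to the hinge edge (x 61), y across it to its front (small brass knob at x -52, z 60, sticks out 13 mm), z up. Hung wide open, its axes are parallel to the case's and its underside is 26 mm above the bench.
- door_bore_lower (a point): Centre of the door's lower brass knuckle, on its pin axis (x 69, y -6, z 28 mm in the door's frame; axes as the door's): an upright tube, 12 mm outside, bore 7.5, 14 mm tall, that sticks out past the hinge edge.
- door_bore_upper (a point): The same for the door's upper knuckle (z 92 mm).
- door_grip (a point): Middle of the door's wooden top rail (24 mm high, 12 thick), 13 mm below its top edge: the place to grip it, across its thickness, from above (x 0, y 0, z 107 mm in the door's frame).
- door_stand: Light wooden stand fixed to the bench, 90 long (x), 70 wide (y), 36 mm high; a groove 15 mm wide and 26 mm deep (floor 10 mm above the bench) runs along its x axis at y 0 and holds the door upright: draw it straight up. Origin under its middle, on the bench.
- pin_block: Bystander: light wooden block 34 x 56 x 22 mm with the two steel hinge pins (5 mm thick) standing in it, 65 mm high in all. Origin under its middle.
- hammer: Bystander: small hammer with wooden handle lying on the bench, 38 x 164 x 14 mm, long along its y. Origin under its middle.
- tin: Bystander: pale round tin, 49 mm across, 17 mm high. Origin under its middle.
- driver_green: Bystander: small screwdriver lying on the bench, 12 x 90 x 10 mm, long along its y. Origin under its middle.
Not all that is in view belongs to the job. What is shaped like the door_stand but turquoise is not meant.

How it is judged:
On the way:
1. the door is drawn up clear of the stand's groove, in the gripper (z of door in the frame of door_stand above 0.04 m and contact force between the fingers and door above 2 N), for 0.1 s.
At the end, for the whole second after the job is handed in: Door held still: at both hinges the pin axes are within 2.5 mm, the knuckle within 3 mm of its gap's middle in height, the door square to the dial within 0.2 rad; fingers press it with over 2 N, it touches the case with under 2.5 N, and its underside is over 15 mm above the bench (horizontal distance between door_bore_upper and case_bore_upper below 0.0025 m and horizontal distance between door_bore_lower and case_bore_lower below 0.0025 m and z of door_bore_upper in the frame of case_bore_upper between -0.003 and 0.003 m and angle between the x axis of door and the x axis of clock_case, either way round below 0.2 rad and contact force between the fingers and door above 2 N and contact force between door and clock_case below 2.5 N and height (world z) of door above 0.015 m and linear speed of door below 0.02 m/s); the arm keeps its last pose, push and grip.
It fails at once if the door is forced against the case (more than 30 N) (contact force between door and clock_case above 30 N).
It fails at once if the pin block, hammer, tin or screwdriver is moved more than 20 mm (distance of any of pin_block, hammer, tin, driver_green from where it was at the start of the episode above 0.02 m).
It also fails if it takes over 43 s, if anything falls off the work surface, if the arm or the gripper's body presses on something with over 40 N, if the wrist force passes 120 N, or if a joint passes its speed limit or range.

## Working session

There is one attempt and no reset: what is moved stays moved. The work goes in short steps, each a Python script; the robot and the scene stay as the last script left them, time stands still between calls to the robot, and variables do not carry over. Pictures are saved under pics/ and viewed, about 8 in all and at most 12, crops included, and the job is handed in when it is done.

```bash
mkdir -p pics
cat > h.py <<'E'
import numpy as np, cv2
from rig import *
def snap(name):
    s=get_state(); pic,d=camera(name); return s,pic,d
def cam(name,s=None):
    c=camera_info(name); f=200/np.tan(np.radians(c["vertical_fov"])/2)
    if "R" in c: R=np.array(c["R"]).T; o=-R@np.array(c["t"])
    else:
        M=np.array(c["mount"]); E=np.array(s["eef_rot"]).reshape(3,3)
        R=E@M[:3,:3]; o=E@M[:3,3]+np.array(s["position"])
    return c,f,R,o
def slopes(c,f,u,v):
    xd=(np.asarray(u,float)-c["cx"])/f; yd=(np.asarray(v,float)-c["cy"])/f
    x,y=xd.copy(),yd.copy()
    for _ in range(15):
        k=1+c["k1"]*(x*x+y*y); x=xd/k;y=yd/k
    return x,y
def cloud(name,s,d):
    c,f,R,o=cam(name,s); v,u=np.mgrid[0:400,0:640]; x,y=slopes(c,f,u,v)
    P=np.stack([x*d,y*d,d],-1)@R.T+o; P[d==0]=np.nan; return P
def proj(name,s,X):
    c,f,R,o=cam(name,s); q=(np.asarray(X)-o)@R; x,y=q[...,0]/q[...,2],q[...,1]/q[...,2]
    k=1+c["k1"]*(x*x+y*y); return np.stack([c["cx"]+f*x*k,c["cy"]+f*y*k],-1)
def save(n,pic): cv2.imwrite("pics/"+n+".png",pic[...,::-1])
E
python3 - <<'E'
from h import *
print(get_state()["t"])
for n in ["top","side"]:
    s,p,d=snap(n); save(n,p); np.savez(n,p=p,d=d,P=cloud(n,s,d))
    c,f,R,o=cam(n,s); print(n,f,o,R[:,2],c["k1"])
    for t in ["clock_case","door","door_stand","pin_block","hammer","tin","driver_green"]:
        print(t,[(np.round(r["bbox"]),round(r["p"],2)) for r in look_for(t,n)][:3])
E
```

```text
0.0
top 450.60989840520364 [0.39977896 0.12551225 1.02166103] [ 0.12010977 -0.01094504 -0.99270028] -0.09627963476713176
clock_case [(array([306., 111.,  75.,  68.]), 0.9)]
door [(array([224., 160.,  19.,  68.]), 0.63)]
door_stand [(array([190., 253.,  44.,  50.]), 0.89), (array([238., 183.,  16.,  42.]), 0.63)]
pin_block [(array([396., 211.,  32.,  24.]), 0.72)]
hammer [(array([272., 234.,  73.,  29.]), 0.75), (array([231., 120.,  18.,  23.]), 0.19)]
tin [(array([230., 119.,  19.,  22.]), 0.83)]
driver_green [(array([305., 108.,  76.,  67.]), 0.55), (array([278., 234.,  65.,  28.]), 0.17)]
side 450.6764700543727 [ 0.46140398 -0.80398307  0.5959059 ] [ 0.05525382  0.87468649 -0.48152939] 0.016667332488019437
clock_case [(array([350., 165.,  54.,  93.]), 0.71)]
door [(array([297., 153.,  48.,  40.]), 0.55)]
door_stand [(array([241., 172.,  41.,  23.]), 0.87), (array([301., 188.,  34.,  10.]), 0.79)]
pin_block [(array([291., 261.,  30.,  42.]), 0.57), (array([268., 210.,  26.,  38.]), 0.36)]
hammer [(array([270., 212.,  21.,  36.]), 0.62)]
tin []
driver_green [(array([277., 259.,   3.,  20.]), 0.43)]
```

Run:
```python
import cv2
a=cv2.imread("pics/top.png")[80:330,160:460]; b=cv2.imread("pics/side.png")[130:320,220:430]
cv2.imwrite("pics/a.png",cv2.resize(a,None,fx=2.6,fy=2.3)[:575]); cv2.imwrite("pics/b.png",cv2.resize(b,None,fx=3,fy=3))
```

```text
(no output)
```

View pics/a.png

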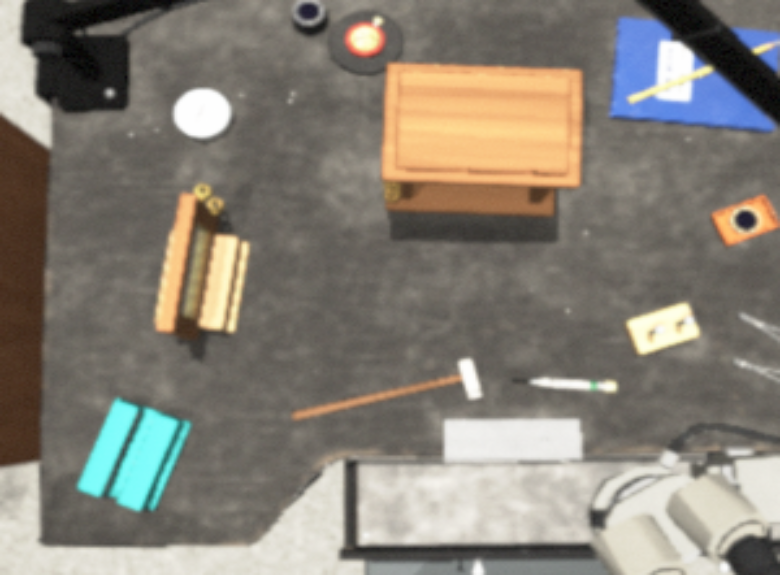

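View pics/b.png

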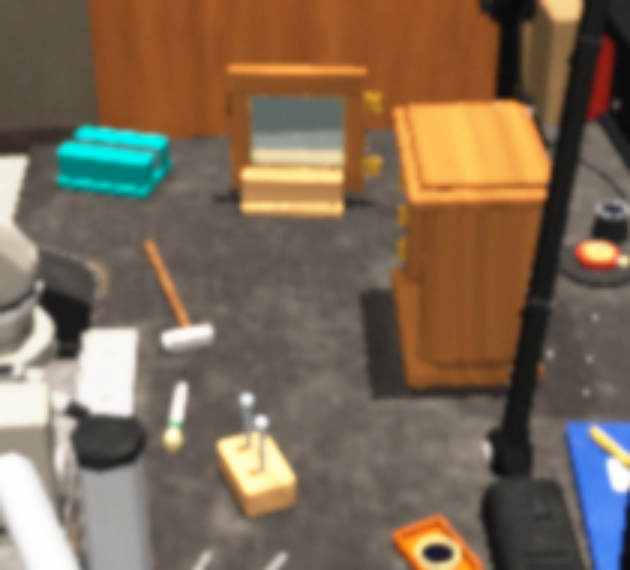

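The top view shows the natural stand with the door left of the case (crop px 160–250, 190–335) and its hinge edge pointing away from the robot. The case front faces the robot, and the turquoise stand is a decoy. Next I'll get coarse poses from the clouds.

Run:
```python
from h import *
def rect(Q,l):
    r=cv2.minAreaRect((Q[:,:2]*1000).astype(np.float32)); print(l,len(Q),np.round(r[0],1),np.round(r[1],1),round(r[2],2),"z",np.nanmedian(Q[:,2]).round(4))
for n in ["top","side"]:
    P=np.load(n+".npz")["P"]
    for l,(x0,y0,x1,y1),(z0,z1) in [("case",(290,95,400,185) if n=="top" else (340,150,415,265),(.155,.185)),("door",(210,150,250,235) if n=="top" else (290,148,350,195),(.115,.145)),("stand",(210,150,265,235) if n=="top" else (290,180,350,205),(.025,.045))]:
        Q=P[y0:y1,x0:x1].reshape(-1,3); Q=Q[(Q[:,2]>z0)&(Q[:,2]<z1)]
        if len(Q)>5: rect(Q,n+" "+l)
s=get_state(); c=camera_info("wrist"); print(c, s["position"],np.round(s["eef_rot"],2))
```

```text
top case 3947 [635.1  60.4] [150.5 106.1] 87.85 z 0.1685
top door 439 [521.9 296.8] [ 13.  122.8] 81.79 z 0.1287
top stand 654 [528.6 295.5] [ 59.1 136.6] 81.43 z 0.0346
side case 1883 [629.5 -47.7] [362.2 102.9] 87.38 z 0.1696
side door 318 [523.3 294.3] [ 20.8 122.1] 83.69 z 0.1251
side stand 469 [527.3 280.4] [ 37.8 134.4] 83.28 z 0.036
{'vertical_fov': 64.23697975639718, 'cx': 326.0774127490599, 'cy': 199.57567184436243, 'k1': -0.0009845754525115245, 'mount': array([[-7.89964388e-04, -2.97713376e-01,  9.54654975e-01,
        -1.49732840e-01],
       [ 9.99999554e-01, -7.28456960e-04,  6.00313904e-04,
        -1.93757339e-04],
       [ 5.16703582e-04,  9.54655024e-01,  2.97713819e-01,
        -7.61330153e-02],
       [ 0.00000000e+00,  0.00000000e+00,  0.00000000e+00,
         1.00000000e+00]])} [0.14549466 0.50444801 0.22349542] [[-0.    0.28  0.96]
 [ 0.    0.96 -0.28]
 [-1.    0.   -0.  ]]
```

```bash
cat >> h.py <<'E'
def Rt(az,pitch):  # tool x: azimuth az, pitch down; tool z leans up-forward inverse so camera is above
    a,p=np.radians(az),np.radians(pitch)
    x=np.array([np.cos(a)*np.cos(p),np.sin(a)*np.cos(p),-np.sin(p)])
    z=np.array([-np.cos(a)*np.sin(p),-np.sin(a)*np.sin(p),-np.cos(p)])
    return x,z
def viewpose(target,az,pitch,dist,flip=False,uv=(0,0)):
    """TCP pose so camera sees target dist away, at slope uv"""
    x,z=Rt(az,pitch)
    if flip: z=-z
    E=np.stack([x,np.cross(z,x),z],1); M=np.array(camera_info("wrist")["mount"])
    p=np.array([uv[0],uv[1],1.])*dist
    return np.array(target)-E@(M[:3,:3]@p+M[:3,3]),E
E
python3 - <<'E'
from h import *
for fl in (0,1):
  for az in (0,-20,-40,20):
    for pi in (20,30,40,50,60,70,80):
      for uv in ((0,0),(0,-.3)):
       for di in (.2,.26):
        p,E=viewpose([.60,.13,.09],az,pi,di,fl,uv); q=solve_ik(p,E)
        if q is not None: print(fl,az,pi,uv,di,np.round(p,3),"fwd",np.round((E@np.array(camera_info("wrist")["mount"])[:3,2]),2))
E
```

```text
0 0 20 (0, 0) 0.2 [0.556 0.13  0.089] fwd [ 0.8  -0.   -0.61]
0 0 20 (0, 0) 0.26 [0.508 0.13  0.125] fwd [ 0.8  -0.   -0.61]
0 0 20 (0, -0.3) 0.2 [0.519 0.13  0.041] fwd [ 0.8  -0.   -0.61]
0 0 20 (0, -0.3) 0.26 [0.461 0.13  0.063] fwd [ 0.8  -0.   -0.61]
0 0 30 (0, 0) 0.2 [0.556 0.13  0.096] fwd [ 0.68 -0.   -0.74]
0 0 30 (0, 0) 0.26 [0.515 0.13  0.14 ] fwd [ 0.68 -0.   -0.74]
0 0 30 (0, -0.3) 0.2 [0.512 0.13  0.056] fwd [ 0.68 -0.   -0.74]
0 0 30 (0, -0.3) 0.26 [0.458 0.13  0.087] fwd [ 0.68 -0.   -0.74]
0 0 40 (0, 0) 0.2 [0.558 0.13  0.104] fwd [ 0.54 -0.   -0.84]
0 0 40 (0, 0) 0.26 [0.525 0.13  0.154] fwd [ 0.54 -0.   -0.84]
0 0 40 (0, -0.3) 0.2 [0.507 0.13  0.071] fwd [ 0.54 -0.   -0.84]
0 0 40 (0, -0.3) 0.26 [0.46  0.13  0.112] fwd [ 0.54 -0.   -0.84]
0 0 50 (0, 0) 0.2 [0.561 0.13  0.111] fwd [ 0.39 -0.   -0.92]
0 0 50 (0, 0) 0.26 [0.538 0.13  0.166] fwd [ 0.39 -0.   -0.92]
0 0 50 (0, -0.3) 0.2 [0.505 0.13  0.088] fwd [ 0.39 -0.   -0.92]
0 0 50 (0, -0.3) 0.26 [0.466 0.13  0.136] fwd [ 0.39 -0.   -0.92]
0 0 60 (0, 0) 0.2 [0.565 0.13  0.117] fwd [ 0.22 -0.   -0.98]
0 0 60 (0, 0) 
[... 10299 characters left out ...]
.26 [0.553 0.113 0.175] fwd [ 0.69  0.25 -0.68]
1 20 60 (0, -0.3) 0.2 [0.632 0.142 0.178] fwd [ 0.69  0.25 -0.68]
1 20 60 (0, -0.3) 0.26 [0.602 0.131 0.232] fwd [ 0.69  0.25 -0.68]
1 20 70 (0, 0) 0.2 [0.601 0.131 0.134] fwd [ 0.57  0.21 -0.8 ]
1 20 70 (0, 0) 0.26 [0.567 0.118 0.182] fwd [ 0.57  0.21 -0.8 ]
1 20 70 (0, -0.3) 0.2 [0.646 0.147 0.171] fwd [ 0.57  0.21 -0.8 ]
1 20 70 (0, -0.3) 0.26 [0.626 0.139 0.229] fwd [ 0.57  0.21 -0.8 ]
1 20 80 (0, 0) 0.2 [0.609 0.133 0.133] fwd [ 0.43  0.16 -0.89]
1 20 80 (0, 0) 0.26 [0.583 0.124 0.187] fwd [ 0.43  0.16 -0.89]
1 20 80 (0, -0.3) 0.2 [0.659 0.151 0.161] fwd [ 0.43  0.16 -0.89]
1 20 80 (0, -0.3) 0.26 [0.648 0.147 0.223] fwd [ 0.43  0.16 -0.89]
```

Run:
```python
from h import *
p,E=viewpose([.60,.132,.09],-15,60,.28,1)
move_to(p+[-.05,0,.08],E); servo_line(p,.2)
s,pic,d=snap("wrist"); save("w1",pic); np.savez("w1",s=s,p=pic,d=d,P=cloud("wrist",s,d)); print(p,s["position"],s["t"],d[200,320])
p,E=viewpose([.59,.281,.09],40,60,.28,1); print(p,solve_ik(p,E))
try:
    move_to(p+[0,0,.05],E); servo_line(p,.2)
    s,pic,d=snap("wrist"); save("w2",pic); np.savez("w2",s=s,p=pic,d=d,P=cloud("wrist",s,d)); print(s["position"],s["t"],d[200,320])
except PlanningError as e: print(e)
a=np.load("w1.npz")["p"]; b=pic
cv2.imwrite("pics/w12.png",np.hstack([a[:,100:500],b[:,100:500]])[...,::-1])
```

```text
[0.53717905 0.1488594  0.18820566] [0.53716141 0.14922933 0.18888037] 3.1833 0.27375212
[0.54032707 0.23951595 0.18832389] [ 0.08673016  0.25655005  1.76907472  0.44739823  0.7253747  -2.46112558]
[0.54045552 0.23955869 0.18872528] 4.95 0.41487327
```

View pics/w12.png

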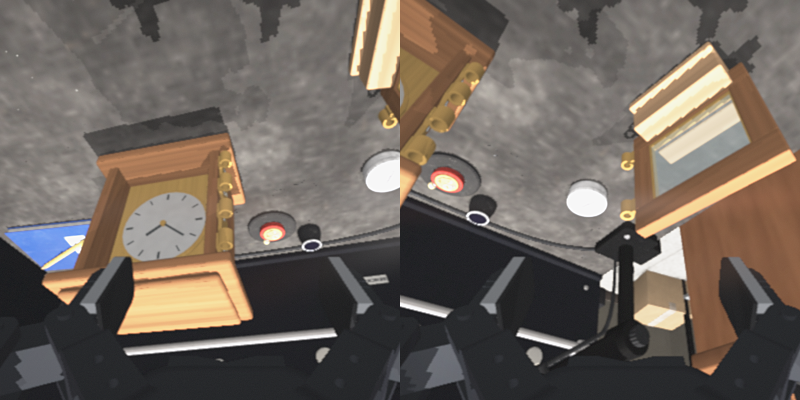

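w1 shows all four case knuckles (full-image col ≈325, rows 150–250). w2 shows both door knuckles (col ≈328, rows 160 and 208) and the case knuckles at upper left. I'll fit cylinders to both.

```bash
cat > fit.py <<'E'
from h import *
from scipy.optimize import least_squares
def brass(f,box):
    D=np.load(f,allow_pickle=True); P,p=D["P"],D["p"]; h=cv2.cvtColor(p,cv2.COLOR_RGB2HSV).astype(int)
    x0,y0,x1,y1=box; M=np.zeros(P.shape[:2],bool); M[y0:y1,x0:x1]=1
    M&=(h[...,0]>=18)&(h[...,0]<=32)&(h[...,1]>120)&np.isfinite(P[...,0])
    return P[M],h[M]
def cyl(Q,x0,tilt=False):
    g=lambda a:np.hypot(Q[:,0]-a[0],Q[:,1]-a[1])-.006
    r=least_squares(g,x0,loss="soft_l1",f_scale=.0007); return r.x,np.median(abs(g(r.x)))
E
python3 - <<'E'
from fit import *
D=np.load("w1.npz",allow_pickle=True); h=cv2.cvtColor(D["p"],cv2.COLOR_RGB2HSV)
print(h[155:250:8,322:330:4].tolist()); print(h[215:240:6,290].tolist(),h[280,250])
for f,b,x0 in [("w1.npz",(312,140,345,256),(.6,.132)),("w2.npz",(100,60,190,180),(.6,.132)),("w2.npz",(312,145,340,222),(.59,.281))]:
    Q,h=brass(f,b); Q=Q[np.hypot(Q[:,0]-x0[0],Q[:,1]-x0[1])<.02]; print(f,len(Q))
    if len(Q)<10: continue
    a,e=cyl(Q,x0); print("axis",a.round(4),"res",e)
    k=abs(np.hypot(*(Q[:,:2]-a).T)-.006)<.0015; z=np.sort(Q[k,2]); print(k.sum(),"z hist",np.histogram(z,np.arange(.02,.16,.004))[0].tolist())
    for lo,hi in [(.03,.08),(.08,.15)]:
        q=Q[k&(Q[:,2]>lo)&(Q[:,2]<hi)]
        if len(q)>20: print(lo,cyl(q,a))
E
```

```text
[[[19, 129, 166], [18, 130, 182]], [[19, 128, 158], [19, 127, 162]], [[19, 127, 149], [13, 111, 161]], [[19, 128, 169], [19, 129, 182]], [[18, 122, 150], [19, 126, 164]], [[18, 124, 152], [18, 47, 146]], [[18, 123, 170], [18, 124, 181]], [[18, 128, 205], [18, 127, 189]], [[18, 100, 135], [15, 105, 117]], [[18, 125, 137], [18, 125, 147]], [[19, 127, 162], [18, 128, 181]], [[19, 129, 162], [18, 128, 163]]]
[[12, 8, 167], [12, 8, 167], [20, 5, 167], [60, 2, 120], [20, 5, 170]] [ 13 119 101]
w1.npz 1051
axis [0.598  0.1317] res 0.0006924220263917836
753 z hist [0, 0, 2, 27, 30, 44, 27, 2, 0, 0, 5, 39, 40, 57, 24, 0, 0, 0, 10, 35, 36, 61, 36, 7, 2, 0, 25, 61, 62, 88, 33, 0, 0, 0]
0.03 (array([0.59818648, 0.13192384]), np.float64(0.0003832498057365786))
0.08 (array([0.5982204 , 0.13179576]), np.float64(0.0004420527483885088))
w2.npz 2097
axis [0.5978 0.1315] res 0.0007469249237905375
1482 z hist [0, 0, 2, 40, 52, 84, 46, 2, 0, 0, 9, 53, 79, 107, 57, 0, 0, 0, 13, 86, 103, 140, 68, 6, 8, 0, 20, 119, 146, 169, 73, 0, 0, 0]
0.03 (array([0.59798596, 0.13165554]), np.float64(0.0003908449177227151))
0.08 (array([0.59803629, 0.13161264]), np.float64(0.00043405620689898356))
w2.npz 156
axis [0.5877 0.2827] res 0.0008298534878314985
120 z hist [0, 0, 0, 22, 34, 38, 15, 0, 0, 0, 0, 0, 0, 0, 0, 0, 0, 0, 0, 0, 1, 8, 2, 0, 0, 0, 0, 0, 0, 0, 0, 0, 0, 0]
0.03 (array([0.587718  , 0.28297087]), np.float64(0.0005999832288097993))
```

Run:
```python
from fit import *
D=np.load("w2.npz",allow_pickle=True); P=D["P"]; p=D["p"]
M=np.isfinite(P[...,0])&(P[...,2]>.1265)&(P[...,2]<.135)&(P[...,1]>.25)&(P[...,1]<.34)&(P[...,0]>.44)&(P[...,0]<.585)
M[300:]=0
Q=P[M]; r=cv2.minAreaRect((Q[:,:2]*1e3).astype(np.float32)); print(M.sum(),r,np.median(Q[:,2]))
# robust: yaw from PCA, ends from percentiles
B=cv2.boxPoints(r)
yaw=np.arctan2(*np.linalg.svd(Q[:,:2]-Q[:,:2].mean(0),full_matrices=False)[2][0][::-1]); yaw=(yaw+np.pi/2)%np.pi-np.pi/2
ex=np.array([np.cos(yaw),np.sin(yaw)]); ey=np.array([-ex[1],ex[0]])
a,b=Q[:,:2]@ex,Q[:,:2]@ey
print("yaw",np.degrees(yaw),"len",np.percentile(a,[0,.5,1,99,99.5,100]),"thick",np.percentile(b,[0,1,3,97,99,100]))
for lo,hi in((1,99),(.3,99.7)):
    c=np.mean(np.percentile(a,[lo,hi]))*ex+np.mean(np.percentile(b,[lo,hi]))*ey; print("c",c,"hinge",c+.069*ex-.006*ey)
# knuckles w/ looser colour
h=cv2.cvtColor(p,cv2.COLOR_RGB2HSV).astype(int)
K=np.isfinite(P[...,0])&(h[...,0]>=16)&(h[...,0]<=30)&(h[...,1]>90)&(np.hypot(P[...,0]-.588,P[...,1]-.282)<.014)&(P[...,2]<.125); K[300:]=0
Q=P[K]; 
for lo,hi in((.03,.046),(.093,.11)):
    q=Q[(Q[:,2]>lo)&(Q[:,2]<hi)]; print(len(q),cyl(q,(.588,.282)),q.mean(0))
# whole-side plane of case for yaw from w1: plinth/cornice front
D=np.load("w1.npz",allow_pickle=True); P=D["P"]
Q=P[:290][np.isfinite(P[:290,:,0])&(P[:290,:,2]>.155)&(P[:290,:,2]<.168)&(P[:290,:,0]>.56)&(P[:290,:,0]<.61)&(P[:290,:,1]>0)&(P[:290,:,1]<.15)]
Qf=Q[Q[:,0]<np.percentile(Q[:,0],70)]; print("cornice",len(Q),np.degrees(np.polyfit(Qf[:,1],Qf[:,0],1)[0]),Qf[:,0].mean())
```

```text
2477 ((521.7855834960938, 297.1846618652344), (13.681435585021973, 121.92950439453125), 82.10565948486328) 0.1292400735430748
yaw -8.041401366429442 len [0.41412801 0.41450272 0.41491659 0.53344676 0.53443252 0.53605905] thick [0.36028277 0.36082805 0.36109767 0.37245679 0.37309044 0.37396992]
c [0.52085259 0.2970184 ] hinge [0.5883348  0.28142508]
c [0.52121197 0.29702041] hinge [0.58869418 0.28142709]
194 (array([0.58797532, 0.28234881]), np.float64(0.0009043581741131276)) [0.58698902 0.28074161 0.04021322]
229 (array([0.58814321, 0.28254199]), np.float64(0.0007493254114365362)) [0.58636444 0.28021823 0.1038179 ]
cornice 2945 1.9591592523767605 0.5859154497413442
```

```bash
cat >> fit.py <<'E'
def down(yaw):
    a=np.radians(yaw); z=np.array([np.cos(a),np.sin(a),0]); x=np.array([0,0,-1.]); return np.stack([x,np.cross(z,x),z],1)
def target(back=0,h=(.598,.1317),yaw=-2.05,z=.131):
    a=np.radians(yaw); ex=np.array([np.cos(a),np.sin(a)]); ey=np.array([-ex[1],ex[0]])
    return np.r_[np.array(h)-(.069+back)*ex+.006*ey,z]
E
python3 - <<'E'
from fit import *
g=np.array([.5214,.2971]); E=down(-8.05)
print([solve_ik(target(b),down(-2.05)) is not None for b in (0,.04)])
move_to(np.r_[g,.20],E); set_gripper(.05)
servo_line(np.r_[g,.115],.15); s=get_state(); print(s["position"],s["wrist_force"],s["t"])
set_gripper(.0,60); s=get_state(); print(s["finger_gap"],s["position"],s["wrist_force"],s["t"]); z0=s["position"][2]
servo_line(np.r_[g,.19],.12); s=get_state(); print(s["finger_gap"],s["position"],s["wrist_force"],s["t"])
move_to(np.r_[target(.04)[:2],.15],down(-2.05)); servo_line(target(.04),.1); s=get_state()
print(target(.04),s["position"],np.round(s["eef_rot"],3).tolist(),s["wrist_force"],s["moment"],s["t"])
for n in("top","side"):
    s,p,d=snap(n); save(n+"2",p); np.savez(n+"2",s=s,p=p,d=d,P=cloud(n,s,d))
    np.savez
    c=[int(v) for v in proj(n,s,np.array([.58,.13,.1]))]; print(c)
    a=p[c[1]-50:c[1]+50,c[0]-65:c[0]+65]; cv2.imwrite(f"pics/{n}2c.png",cv2.resize(a,None,fx=4,fy=4)[...,::-1])
a,b=[cv2.imread(f"pics/{n}2c.png")for n in("top","side")]; cv2.imwrite("pics/c2.png",cv2.resize(np.hstack([a,b]),(800,308)))
E
```

```text
[True, True]
[0.52191464 0.2972818  0.11599688] [ 0.4836505  -0.14865193  0.35881036] 7.3833
0.009778740055192612 [0.52173323 0.29731493 0.11592761] [-1.91036754  0.14712148  5.89796782] 7.825
0.00968242471558341 [0.52092637 0.29692541 0.18880446] [ 2.79136199e-01 -1.38207676e-03 -3.75159903e+00] 8.6
[0.48928439 0.14159527 0.131     ] [0.48920758 0.14220976 0.13076059] [[-0.001, 0.035, 0.999], [-0.0, 0.999, -0.035], [-1.0, -0.0, -0.001]] [ 0.18392526  0.53247696 -4.61266734] [-0.03284545  0.0131193   0.03671918] 9.6333
[310, 167]
[347, 190]
```

View pics/c2.png

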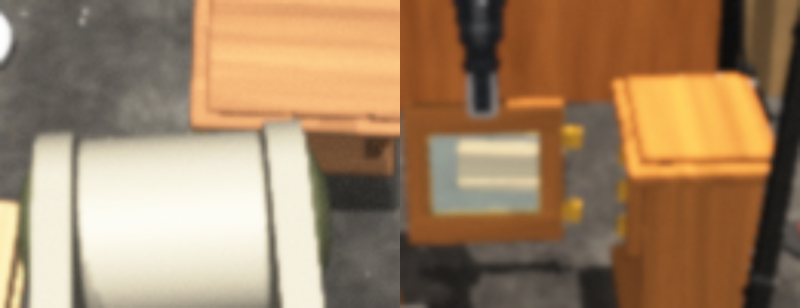

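Door is gripped and lifted; the side view shows its two knuckles level and about 40 mm in front of the case's gaps. Next is a force-watched insertion.

```bash
cat >> fit.py <<'E'
def go(t,rate=.05,settle=.25):
    """servo to t, then correct the steady error once"""
    servo_line(t,rate); sleep(settle); s=get_state(); e=t-np.array(s["position"])
    servo_line(t+e,.05); sleep(settle); return get_state(), t+e
def show(s,f0=None,t=None):
    f=np.array(s["wrist_force"]); print(round(s["t"],2),"err",(np.array(s["position"])-t).round(4) if t is not None else "", "dF",(f-f0 if f0 is not None else f).round(2),"M",np.round(s["moment"],3))
E
python3 - <<'E'
from fit import *
t=target(.04,z=.132); s,cmd=go(t); show(s,None,t); f0=np.array(s["wrist_force"]); off=cmd-t
np.savez("f0",f0=f0,off=off)
for b in (.014,.010,.006,.003,.001,0):
    t=target(b,z=.132); servo_line(t+off,.05); sleep(.15); s=get_state(); print(b,end=" "); show(s,f0,t)
    if np.linalg.norm(np.array(s["wrist_force"])-f0)>4: print("contact");break
s,p,d=snap("side"); save("side3",p); np.savez("side3",s=s,p=p,d=d,P=cloud("side",s,d))
cv2.imwrite("pics/s3.png",cv2.resize(p[135:235,290:410],None,fx=5,fy=5,interpolation=cv2.INTER_CUBIC)[...,::-1])
E
```

```text
10.73 err [-0.      0.     -0.0001] dF [-1.28  0.42 -3.44] M [ 0.028  0.003 -0.032]
0.014 11.55 err [-0.0002  0.0001 -0.    ] dF [ 1.42 -0.27  0.22] M [-0.013  0.004  0.009]
0.01 11.95 err [-0.0001  0.     -0.0001] dF [ 2.48  0.03 -0.28] M [-0.01   0.019 -0.004]
0.006 12.35 err [-0.0001  0.     -0.0001] dF [ 1.15 -0.66 -1.15] M [0.015 0.027 0.006]
0.003 12.75 err [-0.0001  0.     -0.0001] dF [ 1.71 -0.85  0.43] M [ 0.03  -0.02   0.017]
0.001 13.15 err [-0.      0.     -0.0001] dF [ 1.07 -1.44  0.05] M [-0.043 -0.026 -0.042]
0 13.55 err [-0.      0.     -0.0001] dF [ 1.13 -0.43 -0.13] M [-0.011 -0.038  0.005]
```

View pics/s3.png

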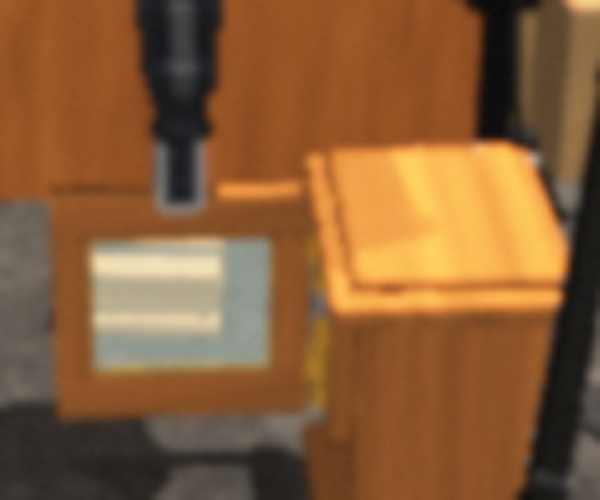

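The knuckles slid in with no contact force. I'll probe gently to confirm centring (limits: leaf +1.5 mm, case side 1.5 mm, height ±2 mm).

```bash
cat > probe.py <<'E'
from fit import *
off=np.load("f0.npz")["off"]
def F(n=8):
    r=[]
    for _ in range(n): sleep(.02); r.append(get_state()["wrist_force"])
    return np.mean(r,0)
def probe(base,d,mx,step=.0005,thr=2.5):
    d=np.array(d,float); f0=F(12); tr=[]
    for k in range(1,int(round(mx/step))+1):
        servo_line(base+off+d*k*step,.03); f=(F()-f0)@d; tr.append(round(-f,1))
        if -f>thr: break
    servo_line(base+off,.05); sleep(.1)
    print(d.round(2),"free to",round(k*step*1e3,1) if tr[-1]>thr else "end",tr,"t",round(get_state()["t"],1))
E
python3 - <<'E'
from probe import *
b=target(0,z=.132); a=np.radians(-2.05); ex=[np.cos(a),np.sin(a),0]; ey=[-np.sin(a),np.cos(a),0]
probe(b,ex,.0035); probe(b,[0,0,1],.0035); probe(b,[0,0,-1],.0035); probe(b,-np.array(ey),.0035)
E
```

```text
[ 1.   -0.04  0.  ] free to 2.5 [np.float64(0.1), np.float64(0.5), np.float64(0.3), np.float64(1.4), np.float64(5.3)] t 16.1
[0. 0. 1.] free to 3.5 [np.float64(0.5), np.float64(0.0), np.float64(0.2), np.float64(-0.0), np.float64(0.7), np.float64(2.4), np.float64(4.0)] t 19.3
[ 0.  0. -1.] free to 3.0 [np.float64(-0.3), np.float64(-0.1), np.float64(0.2), np.float64(0.3), np.float64(1.6), np.float64(4.4)] t 22.1
[-0.04 -1.   -0.  ] free to 2.5 [np.float64(-0.2), np.float64(0.0), np.float64(-0.1), np.float64(1.4), np.float64(2.8)] t 24.6
```

Contacts came at about +1.9 mm (leaf), +2.6/−2.3 mm (height) and 1.8 mm (side), so centring is within about 0.4 mm. I'll make the small shift, check and hand in.

Run:
```python
from probe import *
a=np.radians(-2.05); ex=np.array([np.cos(a),np.sin(a),0]); ey=np.array([-np.sin(a),np.cos(a),0])
t=target(0,z=.132)+.0003*ex-.0003*ey; servo_line(t+off,.03); sleep(.4); s=get_state()
print((np.array(s["position"])-t).round(4),F(12).round(2),s["finger_gap"],np.round(s["joint_velocities"],4),s["t"])
hand_in()
```

```text
[-0.      0.     -0.0001] [ 0.08 -0.16 -3.52] 0.009380815325322254 [ 0.0007  0.0015  0.0001  0.0007 -0.0003 -0.0007] 25.2667
the job is handed in; nothing more can be done
```

I lifted the door out of the wooden stand and slid its two knuckles into the case's hinge gaps from the front. I handed in at about 25 s with the door still held in the gripper.

- **Fit:** Gentle contact probes, with at most about 5 N showing at the wrist, met the leaf at about 1.9 mm (nominal 1.5) and the case side at about 1.8 mm (nominal 1.5). Vertical contact came at +2.6 and −2.3 mm (nominal ±2). That put the pin axes within about 0.5 mm, so I made a final 0.3 mm shift in x and y.
- **Final state:** The gripper was within 0.1 mm of its target and the joints were practically still. The wrist carried only the door's weight (−3.5 N vertical, 0.2 N or less sideways), so there was no sign of the door resting on the case.
- **Checks that disagreed:** The top and wrist cameras differed by 1–2 mm on where the door's hinge sat in the stand. I went by the wrist camera, and the probes agreed with it.
- **Not checked:** I took no picture after the probing. The gripper did not go down near the pin block, hammer, tin or screwdriver, but I did not measure them again.

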